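# Switch the mixer off and take the canister down

## Robot

A 6-joint arm with a two-finger parallel gripper is mounted at the origin on a cart in front of the work surface, level with it; the furniture and walls round the work are solid. World frame = base frame: x ahead of the robot, y to its left, z up, the work surface at z = 0. Lengths are in m, angles in rad, forces in N, time in s.
With the tool pointing down it reaches from about 0.35 to 0.85 m from the base axis. Payload 8.1 kg.
Tool frame: the origin (TCP) lies midway between the tips of the shut fingers; the grasp point (between the pads) lies 19 mm behind it; z points along the fingers, y is the line along which they close (so a half turn about z gives the same grasp; the last joint's range is limited). The gripper opens to 93 mm and grips with 3 to 60 N. Pads are 15 mm wide; open, the fingers measure 128 mm over their backs; the gripper's body (75 mm by 188 mm) begins 65 mm behind the grasp point.
Start: joints at [1.085, 0.13, 1.488, -0, 1.523, -0.085], TCP at [0.234, 0.552, 0.219] pointing down, gripper open.
Joint ranges: [-2.96, 2.96], [-0.89, 2.26], [0.02, 2.5], [-1.34, 4.48], [0, 2.73], [-2.66, 2.66]. Speed limits (rad/s): [2.39, 2.39, 2.79, 3.14, 3.14, 3.14].

## Interface

Orientations are given as [roll, pitch, yaw] about the fixed x, y, z axes, in that order (R = Rz(yaw) Ry(pitch) Rx(roll)).
In Python, from workcell import * gives the robot as it stands.
- The arm moves only by the shell command python3 -m handwheel 'ROWS'. ROWS is JSON, a list of rows, each a list of 7 numbers: the gripper's target within -1 to 1 (shut at 1, half-way at 0, fully open at -1), then the shift along the tool's x, y, z in units of 50 cm (1.0 is 50 cm), then the turn, a rotation vector about the tool's x, y, z in units of pi rad (1.0 is pi rad). A call has 1 to 8 rows; each row is the pose to reach, as a shift and turn from the pose commanded when the call began, along the tool's axes at that moment, turning the shorter way round; what a row does not reach only later rows make up. A row lasts 1/8 s, in which the tool goes at most 62.5 mm and 10.7 degrees, less where a joint would pass 70% of its speed; a pose out of reach is approached as far as the arm can. A call with a number of a shift or a turn outside -1 to 1 is refused whole. A call with a gripper value outside its range is refused whole. The fingers move at their own pace and stop on an object; the grip force is fixed at half the most. Time passes only in rows, so rows that repeat a pose let the fingers close. It gives the time, the measured TCP pose, the force, the opening and the grip force at its end, in the units of the state.
- observe(): the state, without advancing time (a new reading comes with each control period).
- grab_frame(name): name is "scene" or "top"; returns a dict with "image" (384x512x3 uint8, red, green, blue), "vfov" (degrees; the focal length in pixels is half the picture's height over the tangent of half this angle, whatever the lens; pixels are square), "cx", "cy" (the principal point, pixels), "rvec" (rotation vector, rad) and "tvec" (3), from world to camera coordinates, as OpenCV has them. Camera axes: x right, y down, z forward; pixel columns grow to the right and rows downward; lengths in m; the calibration is good to about 2 mm. A picture is of the moment at which its call begins. There is no depth.
- close_job(): hands the job in; it is judged then, once.
Trained networks look in the newest picture that a camera, given by its name, has taken for a name from the list of things; names that differ only in an ending like _2 or _b are one class to them, and where a whole thing is asked for, a point or a joint stands for the part that bears it (a point fixed in the world has none). Each returns a list of dicts, best first, with "p" (0 to 1); they miss things now and then, are a little off and sometimes report something else, mostly with a low value. They report only what shows in the picture. A call takes as long as a camera call. They do not tell look-alikes from the thing itself.
- boxes_of(camera, name): "point" ([x, y, z] in m, in world coordinates, good to about 4 mm: the middle of the surface that is visible of it).
The state is a dict: "t": time; "joints": joint angles; "joint_vel": joint speeds; "joint_efforts": joint torques, N m; "ee_pos": TCP position; "orientation": TCP orientation; "wrist_force": force on the tool from outside, world axes, zero at the start; "moment": the same for the moment, N m; "grip_width": opening from 0.0 (shut) to 1.0 (fully open); "finger_force": force on a finger pad.
Only numpy, scipy, OpenCV 4.12 (cv2) and the standard library are available. Lean on these libraries where they do the work, as an engineer would, in place of code of your own. Each camera call takes 0.05 s, during which the arm holds its last target. There are 200 camera calls.

## Task

The sample canister has been mixed long enough. Push the mixer's switch lever all the way over, away from the robot, to stop it; only then lift the handled canister up off the platform, keep it upright, and set it down gently, standing wholly on the round cork mat on the bench. Leave the beaker, the wash bottle and the petri dish at the back where they are.

Things in the scene. Friction and masses are not known exactly. Their poses are not given: they have to be found in the camera images.
- mixer: Fixed mixer stand: low white housing 170 (x) x 310 (y) x 42 mm high; origin at the centre of its underside, on the bench. Toward its +y end a round dark platform with an upright steel collar; toward its -y end the black switch lever on a grey block. It is turned by up to 0.35 rad from the bench axes.
- platform (a point): Centre of the mixer's platform surface, 50 mm above the bench, at (0, 75) mm in the mixer's frame. Round it stands a collar of 60 mm inner radius, 66 mm outer radius and 12 mm height (top 62 mm above the bench).
- switch (a joint): Angle (rad) of the black-knobbed toggle lever, 50 mm long, pivot 64 mm above the bench at (0, -105) mm in the mixer's frame, turning about the mixer's y axis. 0: leaning 0.5 rad toward the mixer's -x (the robot side), mixer running; 1.0: hard against its stop, leaning 0.5 rad toward +x, away from the robot: off. Starts at 0 to 0.2; it takes about 1.2 N at the knob, and stays where it is left.
- switch_tip (a point): Centre of the round knob (26 mm in diameter) at the lever's end, about 108 mm above the bench at either stop (114 mm in mid swing; top of the knob then 127 mm); it travels 48 mm along the mixer's +x from one stop to the other. The steel rod below it is 10 mm thick.
- canister: Loose closed steel canister, 100 mm in diameter, 0.4 to 0.8 kg; cylindrical to 95 mm, lid top at 115 mm above its underside. Origin at the centre of its underside, z up. A rigid stirrup handle spans it along its own y axis, 173 mm high over all. It starts standing on the platform inside the collar; its handle is turned by up to 1 rad from the world's y axis.
- handle (a point): Centre of the handle's grip, 165 mm above the canister's underside: a straight horizontal black sleeve 16 mm in diameter and 64 mm long along the canister's y axis; uprights (10 mm bar) at 46 mm either side of the centre, 42 mm of free space under the sleeve down to the lid.
- mat: Fixed round cork mat on the bench, 160 mm in diameter, 6 mm thick; origin at the centre of its underside. It lies beside the mixer, to the left or to the right.
- beaker: Loose clear beaker, 70 mm in diameter, 81 mm high, standing at the back (x about 0.78 m); origin at the centre of its underside. To be left alone.
- wash_bottle: Loose white wash bottle, 64 mm in diameter, 188 mm high with its bent spout, standing at the back; origin under it. To be left alone.
- petri: Loose flat petri dish, 94 mm in diameter, 16 mm high, lying at the back; origin at the centre of its underside. To be left alone.
Things that resemble listed ones, but are neither listed nor needed, are in the scene too. Several things have the shape of the canister; the one meant has the colours described above.

How it is judged:
On the way, in this order (a step that is already met when the one before it is completed fails the run):
1. the switch lever is all the way over, away from the robot (value of joint switch above 0.88 rad), for 0.2 s.
2. the canister is lifted clear above the collar (z of canister in the frame of platform above 0.025 m), for 0.2 s.
At the end, for the whole second after the job is handed in: The switch lever is all the way over (at least 0.88 rad); the canister stands upright (within 0.05 rad) and at rest on the cork mat, its centre within 30 mm of the mat's centre, so that its whole foot is on the mat (value of joint switch above 0.88 rad and horizontal distance between canister and mat below 0.03 m and height (world z) of canister between 0.003 and 0.01 m and angle between canister's own z axis and vertical below 0.05 rad and linear speed of canister below 0.02 m/s); the robot touches nothing.
It fails at once if the canister is tipped by more than 0.4 rad (angle between canister's own z axis and vertical above 0.4 rad).
It fails at once if the canister is set down hard on the mat (over 80 N) (contact force between canister and mat above 80 N).
It fails at once if the beaker is moved by more than 30 mm (distance of beaker from where it was at the start of the episode above 0.03 m).
It fails at once if the wash bottle is moved by more than 30 mm (distance of wash_bottle from where it was at the start of the episode above 0.03 m).
It fails at once if the petri dish is moved by more than 30 mm (distance of petri from where it was at the start of the episode above 0.03 m).
It also fails if it takes over 59 s, if anything falls off the work surface, if the arm or the gripper's body presses on something with over 40 N, if the wrist force passes 120 N, or if a joint passes its speed limit or range.

## Working session

There is one attempt and no reset: what is moved stays moved. The work goes in short steps, Python scripts to look and compute and a shell command to move; the robot and the scene stay as the last step left them, time stands still between calls to the robot, and variables do not carry over. Pictures are saved under pics/ and viewed, at most 10 in all, crops included, and the job is handed in when it is done.

```bash
mkdir -p pics; cat > h.py <<'E'
from workcell import *
import numpy as np, cv2
def save(cam,name):
    f=grab_frame(cam); cv2.imwrite(f'pics/{name}.png',f['image'][:,:,::-1]); return f
def cam(f):
    R=cv2.Rodrigues(np.array(f['rvec'],float))[0]; t=np.array(f['tvec'],float).ravel()
    F=f['image'].shape[0]/2/np.tan(np.radians(f['vfov'])/2); return R,t,F
def proj(f,p):
    R,t,F=cam(f); c=R@np.array(p)+t; return np.round([f['cx']+F*c[0]/c[2],f['cy']+F*c[1]/c[2]],1)
def ray(f,u,v,z):
    R,t,F=cam(f); d=R.T@np.array([(u-f['cx'])/F,(v-f['cy'])/F,1]); o=-R.T@t
    return np.round(o+d*(z-o[2])/d[2],4)
E
python3 - <<'E'
from h import *
a=save('scene','s1');b=save('top','t1')
cv2.imwrite('pics/both1.png',cv2.resize(np.hstack([a['image'],b['image']])[:,:,::-1],(800,300)))
for c,f in (('scene',a),('top',b)):
  print(c,f['tvec'],f['rvec'],f['vfov'],f['cx'],f['cy'])
  for n in ['mixer','switch_tip','switch','canister','handle','mat','beaker','wash_bottle','petri']:
    for d in boxes_of(c,n)[:4]: print(n,round(d['p'],2),np.round(d['point'],3),proj(f,d['point']))
print(observe())
E
```

```text
scene [-0.45799517  0.32647975  0.86412629] [ 2.06692023 -0.78263313  0.43518422] 46.95329275619764 259.6133584415555 193.69839465833982
mixer 0.86 [0.532 0.1   0.046] [212.1 211.7]
switch 0.45 [0.534 0.058 0.112] [221.2 198.4]
canister 0.81 [0.56  0.207 0.131] [195.4 165.7]
canister 0.8 [0.365 0.129 0.094] [149.7 217.4]
canister 0.76 [ 0.37  -0.102  0.096] [207.3 265.6]
handle 0.78 [0.56  0.204 0.135] [195.8 164.8]
handle 0.58 [0.371 0.127 0.094] [152.3 216.5]
handle 0.21 [0.535 0.06  0.114] [221.1 197.1]
mat 0.7 [ 0.539 -0.18   0.005] [286.  277.9]
beaker 0.94 [0.774 0.083 0.057] [280.5 179.5]
wash_bottle 0.81 [ 0.778 -0.052  0.084] [315.9 191. ]
wash_bottle 0.2 [0.535 0.056 0.114] [222.  197.9]
petri 0.57 [ 0.753 -0.175  0.016] [342.3 235.5]
top [-0.02173779  0.61504853  1.00728158] [ 2.17297172 -2.18944986  0.08290633] 56.117930560199156 261.1304974807061 197.0243813087621
mixer 0.54 [0.79  0.096 0.032] [218.2 136.6]
switch 0.62 [0.535 0.059 0.119] [228.3 225.1]
canister 0.9 [ 0.388 -0.071  0.112] [279.1 282.4]
canister 0.68 [0.376 0.155 0.112] [191.1 287.6]
canister 0.57 [0.575 
[... 391 characters left out ...]
[309.8 147.9]
{'t': 1.0, 'joints': array([ 1.08456114e+00,  1.30433716e-01,  1.48817717e+00,  1.50356189e-05,
        1.52299939e+00, -8.53807167e-02]), 'joint_vel': array([ 0.00017683, -0.00179165, -0.00195564,  0.0004301 ,  0.00064803,
       -0.00079578]), 'joint_efforts': array([ 2.91179458e-04, -5.59757459e+01, -4.92076135e+01,  7.69540574e-02,
        2.24979658e-02, -1.42335031e-05]), 'ee_pos': array([0.23409242, 0.55246309, 0.21862762]), 'orientation': array([-3.14157638e+00, -1.64664759e-05,  2.74073747e+00]), 'wrist_force': array([-0.38252358, -0.32903889,  0.61703412]), 'moment': array([-0.00597527,  0.00151996,  0.056258  ]), 'finger_force': 0.0, 'grip_width': 1.0033380249887631}
```

View pics/s1.png

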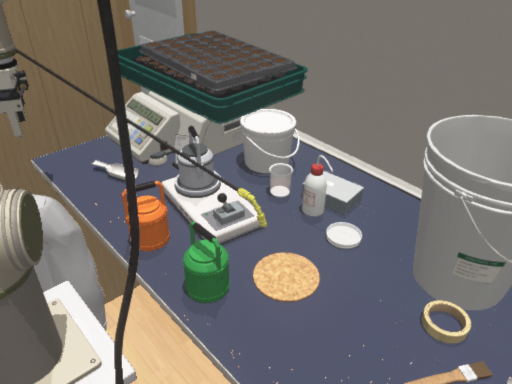

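View pics/t1.png

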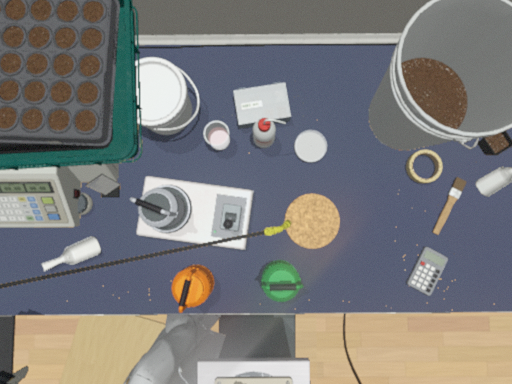

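The scene view shows the grey canister on the mixer at (195,165), the lever knob at (222,197), the mat at (286,277), and orange and green look-alikes. The top view shows the mixer at (137–253,178–248), and a black cord running from the left to a yellow end at (275,230). I'll enlarge both.

```bash
python3 - <<'E'
from h import *
a=cv2.imread('pics/s1.png')[110:290,120:320];b=cv2.imread('pics/t1.png')[165:255,125:275]
A=cv2.resize(a,(440,396),interpolation=3);B=cv2.resize(b,(600,360),interpolation=3)
cv2.imwrite('pics/c1.png',B);cv2.imwrite('pics/c2.png',cv2.resize(a,(660,594),interpolation=3))
f=grab_frame('top')
P=np.array([ray(f,u,v,.042)[:2] for u,v in ((145,178),(253,190),(246,248),(137,235))]);print(P,P.mean(0))
for u,v in ((312.5,221),):print(ray(f,u,v,.006))
E
```

```text
[[ 0.6699  0.3012]
 [ 0.6335 -0.0037]
 [ 0.4716  0.0167]
 [ 0.5098  0.3208]] [0.5712  0.15875]
[ 0.5455 -0.1746  0.006 ]
```

View pics/c1.png

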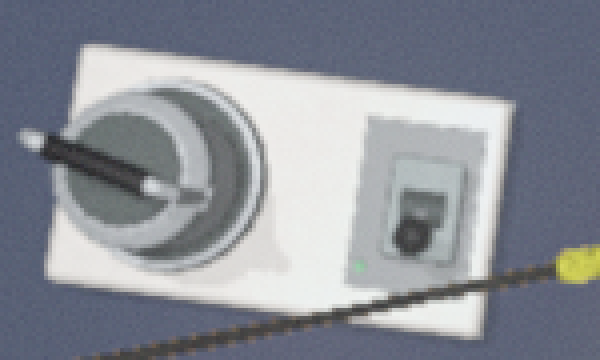

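View pics/c2.png

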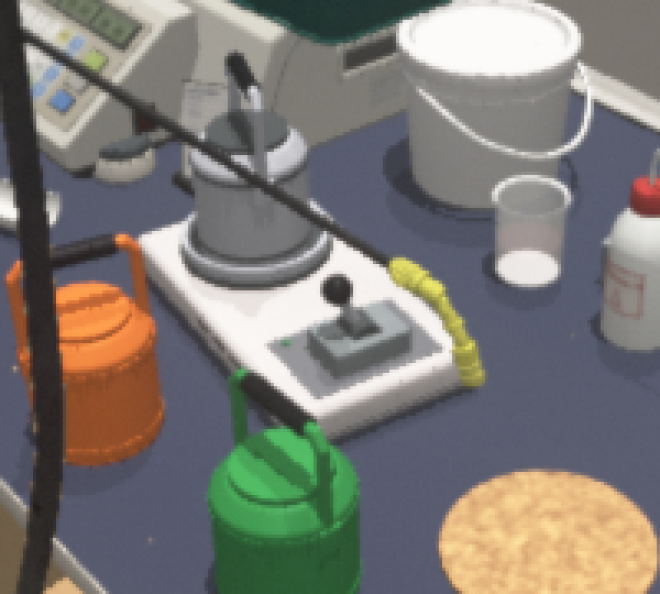

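```bash
cat >> h.py <<'E'
def tri(fa,ua,fb,ub):
    P=[];
    for f in (fa,fb):
        R,t,F=cam(f); P.append(np.array([[F,0,f['cx']],[0,F,f['cy']],[0,0,1]])@np.c_[R,t])
    X=cv2.triangulatePoints(P[0],P[1],np.array(ua,float).reshape(2,1),np.array(ub,float).reshape(2,1)).ravel();X=X[:3]/X[3]
    return np.round(X,3),proj(fa,X)-ua,proj(fb,X)-ub
E
python3 - <<'E'
from h import *
s=grab_frame('scene');t=grab_frame('top')
for n,a,b in (('yel0',(240,190),(265,233)),('yel1',(263,225),(288,228)),('knob',(222.1,197.9),(228,224.3)),('h0',(190.3,128.2),(135,202)),('h1',(197.3,137.9),(162,211.5))): print(n,*tri(s,a,t,b))
print('grip',ray(t,135,202,.215),ray(t,162,211.5,.215))
o=[.5712,.1588]
for y in (.12,):
  pass
yaw=np.arctan2(.0364+.0382,.3049+.3041);yaw=-yaw; print('yaw',yaw)
R=np.array([[np.cos(yaw),-np.sin(yaw)],[np.sin(yaw),np.cos(yaw)]])
print('plat',o+R@[0,.075],'pivot',o+R@[0,-.105],'tip0',o+R@[-.024,-.105])
for p in ((.57,.234,.215),):print(proj(t,p))
E
```

```text
yel0 [ 0.517 -0.036  0.194] [-0.4  0. ] [ 0.4 -0.5]
yel1 [ 0.531 -0.099  0.121] [-1.5  0. ] [ 1.4 -1.6]
knob [0.538 0.06  0.11 ] [-0.1  0. ] [ 0.1 -0.1]
h0 [0.591 0.268 0.213] [-0.2  0. ] [ 0.2 -0.2]
h1 [0.569 0.203 0.216] [-0.3  0. ] [ 0.3 -0.4]
grip [0.5906 0.2672 0.215 ] [0.568 0.204 0.215]
yaw -0.12188865903080588
plat [0.58031903 0.23324356] pivot [0.55843336 0.05457902] tip0 [0.53461142 0.05749711]
[149.1 210.8]
```

```bash
python3 - <<'E'
from h import *
s=grab_frame('scene');t=grab_frame('top')
def pr(f,u,v):
    R,T,F=cam(f); return -R.T@T, R.T@np.array([(u-f['cx'])/F,(v-f['cy'])/F,1])
print('cams',pr(s,0,0)[0],pr(t,0,0)[0])
o,a=pr(t,265,233);_,b=pr(t,0,287);n=np.cross(a,b)
for p in ((240,190),(190,155),(134,122),(75,90),(18,52)):
    c,d=pr(s,*p);print(p,np.round(c+d*(n@(o-c))/(n@d),3))
# thick cable
o,a=pr(t,345,318);_,b=pr(t,350,380);n=np.cross(a,b)
for p in ((105,20),(130,180),(120,370)):
    c,d=pr(s,*p);print(p,np.round(c+d*(n@(o-c))/(n@d),3))
E
```

```text
cams [-0.02213548 -0.68634045  0.76909665] [ 0.53511277 -0.02756779  1.05179263]
(240, 190) [ 0.517 -0.038  0.195]
(190, 155) [0.488 0.116 0.231]
(134, 122) [0.45  0.313 0.258]
(75, 90) [0.402 0.559 0.283]
(18, 52) [0.35  0.833 0.335]
(105, 20) [ 0.222 -0.134  0.63 ]
(130, 180) [ 0.198 -0.178  0.425]
(120, 370) [ 0.1   -0.242  0.144]
```

```bash
cat >> h.py <<'E'
from scipy.spatial.transform import Rotation as Ro
def tool(yv,zv):
    z=np.array(zv,float);z/=np.linalg.norm(z);y=np.array(yv,float);y-=z*(y@z);y/=np.linalg.norm(y)
    return np.c_[np.cross(y,z),y,z]
def go(p,R=None):
    s=observe();R0=Ro.from_euler('xyz',s['orientation']).as_matrix()
    d=R0.T@(np.array(p)-s['ee_pos'])/.5
    r=np.zeros(3) if R is None else Ro.from_matrix(R0.T@R).as_rotvec()/np.pi
    print(np.round(s['t'],2),'row',np.round(d,4),np.round(r,4)); return s
E
python3 - <<'E'
from h import *
s=go([.234,.552,.42])
th=.35;z=np.array([-np.sin(th),0,-np.cos(th)]);R=tool([.12,.99,0],z)
g=np.array([.538,.06,.110]); print('pre',g-.13*z+.015*z)
go(g-.20*z+.015*z,R)
E
python3 -m handwheel '[[-1,0,0,-0.4,0,0,0],[-1,0,0,-0.4,0,0,0],[-1,0,0,-0.4,0,0,0],[-1,0,0,-0.4,0,0,0],[-1,0,0,-0.4,0,0,0]]'
python3 - <<'E'
from h import *
th=.35;z=np.array([-np.sin(th),0,-np.cos(th)]);R=tool([.12,.99,0],z)
g=np.array([.538,.06,.110]);go(g-.20*z+.015*z,R)
E
```

```text
1.25 row [-2.000e-04 -9.000e-04 -4.028e-01] [0. 0. 0.]
pre [0.57743325 0.06       0.21802786]
1.25 row [-1.0608 -0.6202 -0.1303] [ 0.0284  0.1081 -0.0906]
t: 1.88
ee_pos: [0.2343, 0.5528, 0.4194]
orientation: [3.14, 0.0, 2.741]
wrist_force: [1.0, -0.2, -0.1]
grip_width: 0.997
finger_force: 0.0
1.88 row [-1.0606 -0.6216  0.2702] [ 0.029   0.1083 -0.0904]
```

```bash
python3 -m handwheel '[[-1,-1,-0.6,0,0.03,0.11,-0.09],[-1,-1,-0.6,0,0.03,0.11,-0.09],[-1,-1,-0.6,0,0.03,0.11,-0.09],[-1,-1,-0.6,0,0.03,0.11,-0.09],[-1,-1,-0.6,0,0.03,0.11,-0.09],[-1,-1,-0.6,0,0.03,0.11,-0.09],[-1,-1,-0.6,0,0.03,0.11,-0.09],[-1,-1,-0.6,0,0.03,0.11,-0.09]]'
python3 -m handwheel '[[-1,0,0,0,0,0,0],[-1,0,0,0,0,0,0]]'
python3 - <<'E'
from h import *
th=.35;z=np.array([-np.sin(th),0,-np.cos(th)]);R=tool([.12,.99,0],z)
g=np.array([.538,.06,.110]);print(observe()['joints']);go(g-.10*z+.010*z,R);go(g+.010*z,R)
s=grab_frame('scene');t=grab_frame('top')
cv2.imwrite('pics/p2.png',cv2.resize(np.hstack([s['image'][90:290,80:345],t['image'][150:350,120:385]])[:,:,::-1],(795,300)))
E
```

```text
t: 2.88
ee_pos: [0.5288, 0.1465, 0.4157]
orientation: [-3.095, -0.359, 3.018]
wrist_force: [0.7, 1.0, -0.2]
grip_width: 0.998
finger_force: 0.0
t: 3.12
ee_pos: [0.5281, 0.1483, 0.4163]
orientation: [-3.095, -0.358, 3.017]
wrist_force: [0.6, 1.3, 0.1]
grip_width: 0.998
finger_force: 0.0
[ 0.14648091  0.35845795  0.91048407  0.06166386  2.22973522 -1.27951297]
3.12 row [-0.2518 -0.1472  0.3867] [-0.0013 -0.0034 -0.0009]
3.12 row [-0.254  -0.1463  0.5867] [-0.0013 -0.0034 -0.0009]
```

View pics/p2.png

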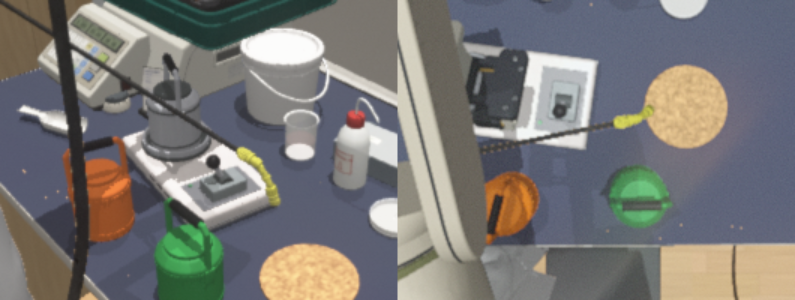

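The cord and yellow end are as triangulated, clear of the mixer's lever. The knob is free at about (562,110) in the right half.

```bash
python3 -m handwheel '[[-1,-0.25,-0.147,0.1,0,0,0],[-1,-0.25,-0.147,0.1,0,0,0],[-1,-0.25,-0.147,0.1,0,0,0],[-1,-0.252,-0.147,0.387,0,-0.003,0],[-1,-0.252,-0.147,0.387,0,-0.003,0],[-1,-0.252,-0.147,0.387,0,-0.003,0],[-1,-0.252,-0.147,0.387,0,-0.003,0],[-1,-0.252,-0.147,0.387,0,-0.003,0]]'
python3 - <<'E'
from h import *
th=.35;z=np.array([-np.sin(th),0,-np.cos(th)]);R=tool([.12,.99,0],z)
g=np.array([.538,.06,.110]);go(g+.010*z,R)
E
```

```text
t: 4.22
ee_pos: [0.5713, 0.0611, 0.1988]
orientation: [-3.096, -0.342, 3.02]
wrist_force: [-0.1, -0.1, 0.1]
grip_width: 1.001
finger_force: 0.0
4.22 row [ 0.0026 -0.0016  0.2096] [-0.0012  0.0019 -0.0003]
```

```bash
python3 -m handwheel '[[-1,0,0,0.08,0,0,0],[-1,0,0,0.15,0,0,0],[-1,0,0,0.21,0,0,0],[-1,0,0,0.21,0,0,0],[0.3,0,0,0.21,0,0,0],[0.3,0,0,0.21,0,0,0],[1,0,0,0.21,0,0,0],[1,0,0,0.21,0,0,0]]'
python3 -m handwheel '[[1,0,0,0,0,0,0],[1,0,0,0,0,0,0]]'
python3 - <<'E'
from h import *
s=go([0,0,0]);c,sn=np.cos(.122),np.sin(.122);print(s['ee_pos'],s['grip_width'])
go(s['ee_pos']+[.024*c,-.024*sn,.006]);go(s['ee_pos']+[.05*c,-.05*sn,-.001])
E
```

```text
t: 5.22
ee_pos: [0.5349, 0.0598, 0.0986]
orientation: [-3.096, -0.344, 3.019]
wrist_force: [-0.6, -0.4, 1.1]
grip_width: 0.622
finger_force: 0.0
t: 5.48
ee_pos: [0.5345, 0.0598, 0.098]
orientation: [-3.096, -0.345, 3.019]
wrist_force: [0.4, -0.2, -0.5]
grip_width: 0.404
finger_force: 0.0
5.48 row [ 0.9184 -0.2247  0.5491] [0. 0. 0.]
[0.53448684 0.05977599 0.09804861] 0.4042566158744571
5.48 row [-0.0411 -0.0012 -0.0275] [0. 0. 0.]
5.48 row [-0.0948 -0.0014 -0.0319] [0. 0. 0.]
```

```bash
python3 -m handwheel '[[1,0,0,0,0,0,0],[1,0,0,0,0,0,0],[1,0,0,0,0,0,0]]'
python3 -m handwheel '[[1,-0.02,0,-0.015,0,0,0],[1,-0.041,-0.001,-0.0275,0,0,0],[1,-0.07,-0.001,-0.032,0,0,0],[1,-0.096,-0.001,-0.032,0,0,0],[1,-0.096,-0.001,-0.032,0,0,0]]'
python3 - <<'E'
from h import *
print(observe()['joint_efforts'])
E
```

```text
t: 5.85
ee_pos: [0.5345, 0.0607, 0.098]
orientation: [-3.097, -0.345, 3.02]
wrist_force: [0.8, 5.4, -1.0]
grip_width: 0.267
finger_force: 30.0
t: 6.48
ee_pos: [0.5849, 0.054, 0.0961]
orientation: [-3.096, -0.345, 3.019]
wrist_force: [-0.2, 3.0, -2.9]
grip_width: 0.21
finger_force: 26.8
[-1.66128315e+00 -7.19146371e+01 -4.55273259e+01 -9.51174572e-01
  3.16310160e+00  1.46896498e-03]
```

```bash
python3 -m handwheel '[[1,-0.008,0,0.002,0,0,0],[1,-0.016,0,0.005,0,0,0],[1,-0.016,0,0.005,0,0,0]]'
python3 - <<'E'
from h import *
s=grab_frame('scene');t=grab_frame('top')
cv2.imwrite('pics/p3.png',cv2.resize(np.hstack([s['image'][90:290,80:345],t['image'][150:350,120:385]])[:,:,::-1],(795,300),interpolation=3))
for c in('scene','top'): print([(round(d['p'],2),np.round(d['point'],3)) for d in boxes_of(c,'switch_tip')])
E
```

```text
t: 6.85
ee_pos: [0.5913, 0.0525, 0.0919]
orientation: [-3.095, -0.345, 3.018]
wrist_force: [-0.4, -0.1, 0.0]
grip_width: 0.002
finger_force: 0.0
[(0.39, array([0.566, 0.051, 0.113]))]
[(0.59, array([0.571, 0.05 , 0.12 ]))]
```

View pics/p3.png

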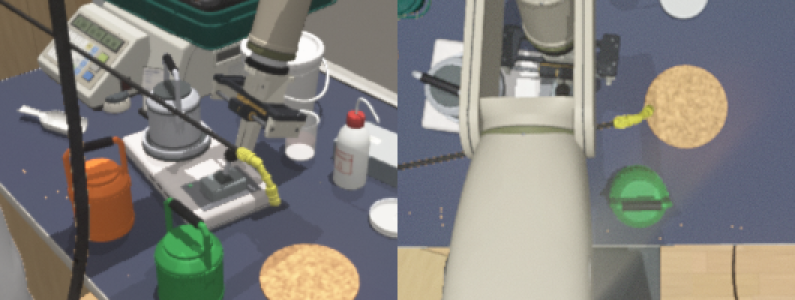

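The scene half shows the fingers past the knob at (235,155). The knob slipped out partway, at x≈0.57. I'll raise, go behind it and push with shut fingers.

```bash
python3 - <<'E'
from h import *
th=.35;z=np.array([-np.sin(th),0,-np.cos(th)]);R=tool([.12,.99,0],z);n=-R[:,0];print(n)
K0=np.array([.57,.053,.1126]);K1=np.array([.5824,.0516,.108])
for a in(K0-.034*n-.07*z,K0-.034*n+.012*z,K1-.019*n+.012*z): print(np.round(a,3));go(a)
E
python3 -m handwheel '[[1,0,0,-0.08,0,0,0],[1,0,0,-0.17,0,0,0],[1,0,0,-0.17,0,0,0]]'
python3 - <<'E'
from h import *
th=.35;z=np.array([-np.sin(th),0,-np.cos(th)]);R=tool([.12,.99,0],z);n=-R[:,0];print(n)
K0=np.array([.57,.053,.1126]);K1=np.array([.5824,.0516,.108])
for a in(K0-.034*n-.07*z,K0-.034*n+.012*z,K1-.019*n+.012*z): go(a)
t=grab_frame('top');s=grab_frame('scene')
cv2.imwrite('pics/p4.png',cv2.resize(s['image'][150:250,150:300][:,:,::-1],(600,400),interpolation=3))
for c in('scene','top'): print([(round(d['p'],2),np.round(d['point'],3)) for d in boxes_of(c,'switch_tip')])
E
```

```text
[ 0.93334187 -0.11313235 -0.34069638]
[0.562 0.057 0.19 ]
7.05 row [ 0.1213 -0.0066 -0.1644] [0. 0. 0.]
[0.534 0.057 0.113]
7.05 row [ 0.1218 -0.0059 -0.0004] [0. 0. 0.]
[0.561 0.054 0.103]
7.05 row [ 0.0652 -0.0056 -0.0001] [0. 0. 0.]
t: 7.42
ee_pos: [0.6233, 0.0532, 0.1766]
orientation: [-3.097, -0.336, 3.019]
wrist_force: [-0.3, 0.4, 0.0]
grip_width: 0.006
finger_force: 0.0
[ 0.93334187 -0.11313235 -0.34069638]
7.42 row [ 0.1241 -0.007   0.0154] [0. 0. 0.]
7.42 row [ 0.1259 -0.0065  0.1794] [0. 0. 0.]
7.42 row [ 0.0693 -0.0062  0.1802] [0. 0. 0.]
[]
[]
```

View pics/p4.png

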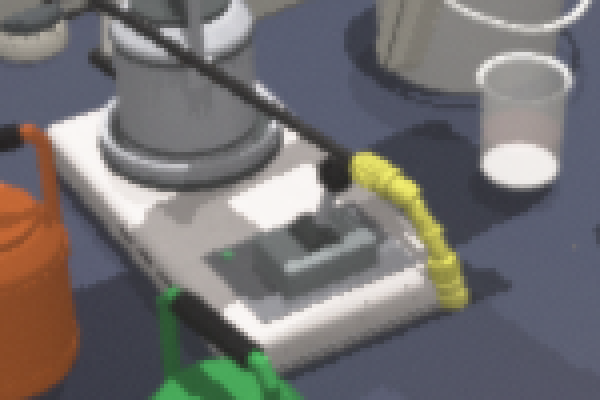

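```bash
python3 - <<'E'
from h import *
s=grab_frame('scene')
for a in (-.5,-.3,0,.2,.3,.4,.5):
  x=.05*np.sin(a); print(a+.5,proj(s,[.5584+x*.9926,.0546-x*.1216,.064+.05*np.cos(a)]))
E
```

```text
0.0 [221.7 199.6]
0.2 [224.7 197.3]
0.5 [229.5 194.7]
0.7 [232.8 193.8]
0.8 [234.4 193.6]
0.9 [235.9 193.6]
1.0 [237.4 193.8]
```

The knob in the crop at (335,172) is scene pixel (233.8,193), so the switch is at about 0.77 and needs the push.

```bash
python3 -m handwheel '[[1,0.126,-0.007,0,0,0,0],[1,0.126,-0.007,0,0,0,0],[1,0.126,-0.007,0.09,0,0,0],[1,0.126,-0.0065,0.179,0,0,0],[1,0.126,-0.0065,0.179,0,0,0]]'
python3 - <<'E'
from h import *
th=.35;z=np.array([-np.sin(th),0,-np.cos(th)]);R=tool([.12,.99,0],z);n=-R[:,0]
K1=np.array([.5824,.0516,.108]); go(K1-.019*n+.012*z)
E
```

```text
t: 8.3
ee_pos: [0.5273, 0.0569, 0.1056]
orientation: [-3.095, -0.352, 3.018]
wrist_force: [-0.9, -0.4, -0.0]
grip_width: 0.009
finger_force: 0.0
8.3 row [-0.0643  0.0011 -0.0186] [0. 0. 0.]
```

```bash
python3 -m handwheel '[[1,-0.02,0,-0.005,0,0,0],[1,-0.04,0.001,-0.01,0,0,0],[1,-0.064,0.001,-0.015,0,0,0],[1,-0.064,0.001,-0.015,0,0,0]]'
python3 -m handwheel '[[1,-0.004,0,0,0,0,0],[1,-0.008,0,0,0,0,0],[1,-0.008,0,0,0,0,0]]'
python3 - <<'E'
from h import *
s=grab_frame('scene')
cv2.imwrite('pics/p5.png',cv2.resize(s['image'][150:250,150:300][:,:,::-1],(600,400),interpolation=3))
E
```

```text
t: 8.8
ee_pos: [0.5581, 0.0546, 0.1082]
orientation: [-3.095, -0.36, 3.019]
wrist_force: [-34.7, 2.7, 24.4]
grip_width: 0.002
finger_force: 20.6
t: 9.18
ee_pos: [0.5585, 0.0545, 0.108]
orientation: [-3.094, -0.367, 3.019]
wrist_force: [-50.4, 3.2, 36.5]
grip_width: 0.003
finger_force: 29.7
```

View pics/p5.png

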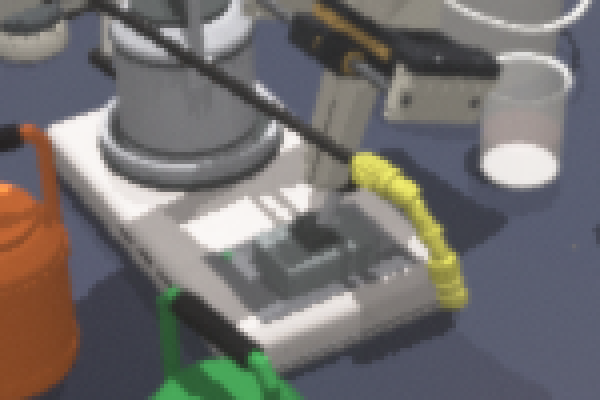

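The finger is hard against the lever at its stop (about 50 N). I'll back off and lift.

```bash
python3 -m handwheel '[[1,0.03,0,0,0,0,0],[1,0.04,0,-0.1,0,0,0],[1,0.04,0,-0.25,0,0,0],[1,0.04,0,-0.4,0,0,0],[1,0.04,0,-0.5,0,0,0],[1,0.04,0,-0.5,0,0,0]]'
python3 - <<'E'
from h import *
R=tool([.946,-.325,0],[0,0,-1]);go([.58,.235,.36],R)
s=grab_frame('scene')
cv2.imwrite('pics/p6.png',cv2.resize(s['image'][150:250,150:300][:,:,::-1],(600,400),interpolation=3))
E
```

```text
t: 9.98
ee_pos: [0.6364, 0.0565, 0.353]
orientation: [-3.098, -0.333, 3.019]
wrist_force: [0.1, -0.1, -0.7]
grip_width: 0.002
finger_force: 0.0
9.98 row [0.1516 0.342  0.0226] [-0.1042 -0.064   0.5628]
```

View pics/p6.png

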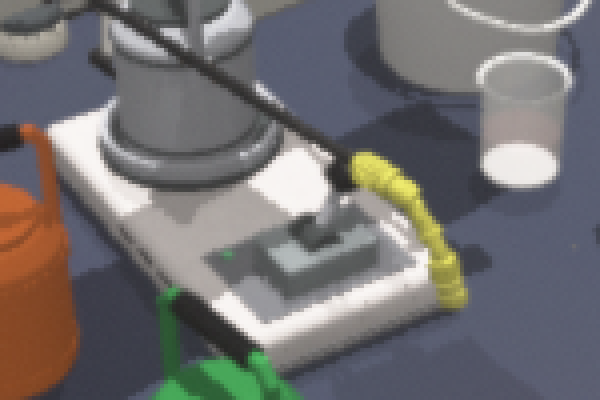

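```bash
python3 - <<'E'
import cv2,numpy as np
for n in('c2','p4','p6'):
  im=cv2.imread(f'pics/{n}.png',0).astype(int)
  if n=='c2': im=cv2.resize(im.astype('uint8'),(200,180),interpolation=3)[78:98,90:125].astype(int); print(n,210,188)
  else: im=cv2.resize(im.astype('uint8'),(150,100),interpolation=cv2.INTER_AREA)[34:54,70:100].astype(int); print(n,220,184)
  print(im[2:18])
E
```

```text
c2 210 188
[[127 122 116 108  96  87  85 138 216 239 243 243 243 243 243 243 243 243
  243 243 244 243 241 232 219 150 104 102 169 204 202 206 207 207 208]
 [117 114 106  93  82  88 132 215 237 242 242 241 239 240 242 242 242 243
  243 243 243 243 243 241 239 225 205 143 163 186 194 203 195 202 207]
 [104  96  86  81 102 145 212 238 241 240 235 222 216 219 235 241 242 242
  243 242 244 243 243 242 243 241 234 171 161 191 183 186 195 192 195]
 [ 79  77  84 124 196 225 240 241 233 199 154 131 125 129 169 224 240 242
  242 242 243 242 242 242 243 242 241 225 184 176 193 183 177 176 189]
 [101 122 150 203 233 240 242 231 181 120  80  73  74  72  95 159 226 240
  242 242 242 242 242 242 242 242 242 236 197 167 180 177 178 174 172]
 [192 216 226 236 242 243 239 194 119  71  60  69  76  62  62  96 179 236
  242 241 242 241 242 241 241 241 241 240 227 188 164 169 166 158 168]
 [236 240 242 243 244 244 238 155  80  55  53  61  67  58  54  62 123 230
  241 243 242 241 242 241 242 241 242 242 239 229 182 174 151 139 159]
 [243 243 243 243 243 243 236 136  67  52  51  55  57  53  51  53 103 228

[... 4555 characters left out ...]
160  76  43  41  40  41
   57  97 144 164 148 138 162 169 159 180 207 218]
 [244 244 244 244 243 243 244 244 244 244 244 240 173  98  57  48  54  59
   90 119 153 163 145 124 133 138 135 162 182 200]
 [244 244 244 244 243 243 243 244 245 244 243 228 157 114 102 101 125 124
  146 154 164 163 160 151 127 120 115 135 153 169]
 [245 245 245 245 243 244 244 245 245 245 241 195 137 119 119 171 216 172
  158 163 165 166 165 163 154 126 111 118 134 145]
 [244 245 246 245 245 244 244 244 244 243 229 177 133 117 129 217 215 157
  135 155 164 165 164 163 164 155 141 117 119 126]
 [238 242 245 245 245 244 243 243 243 240 205 168 147 129 116 156 144 115
  108 128 156 164 165 165 164 164 161 146 120 113]]
```

```bash
python3 -m handwheel '[[-1,0.152,0.342,0.023,-0.104,-0.064,0.563],[-1,0.152,0.342,0.023,-0.104,-0.064,0.563],[-1,0.152,0.342,0.023,-0.104,-0.064,0.563],[-1,0.152,0.342,0.023,-0.104,-0.064,0.563],[-1,0.152,0.342,0.023,-0.104,-0.064,0.563],[-1,0.152,0.342,0.023,-0.104,-0.064,0.563],[-1,0.152,0.342,0.023,-0.104,-0.064,0.563],[-1,0.152,0.342,0.023,-0.104,-0.064,0.563]]'
python3 - <<'E'
from h import *
R=tool([.946,-.325,0],[0,0,-1]);go([.58,.235,.30],R)
E
```

```text
t: 11.02
ee_pos: [0.5773, 0.2351, 0.3539]
orientation: [-3.081, -0.041, 1.538]
wrist_force: [0.5, -0.8, -0.5]
grip_width: 0.818
finger_force: 0.0
11.02 row [-0.0045  0.0119  0.1071] [-0.0212 -0.0102  0.0952]
```

```bash
python3 -m handwheel '[[-1,-0.004,0.012,0.05,-0.021,-0.01,0.095],[-1,-0.004,0.012,0.107,-0.021,-0.01,0.095],[-1,-0.004,0.012,0.107,-0.021,-0.01,0.095],[-1,-0.004,0.012,0.107,-0.021,-0.01,0.095]]'
python3 - <<'E'
from h import *
R=tool([.946,-.325,0],[0,0,-1]);go([.580,.2355,.198],R)
s=grab_frame('scene');t=grab_frame('top')
cv2.imwrite('pics/p7.png',cv2.resize(np.hstack([s['image'][90:250,120:320],t['image'][150:310,120:320]])[:,:,::-1],(800,320),interpolation=3))
for c,f in(('scene',s),('top',t)): 
  for n in ('switch_tip','switch','handle'): print(c,n,[(round(d['p'],2),np.round(d['point'],3),proj(f,d['point'])) for d in boxes_of(c,n)[:3]])
E
```

```text
t: 11.52
ee_pos: [0.5799, 0.2355, 0.3009]
orientation: [-3.139, -0.001, 1.249]
wrist_force: [-0.4, -0.5, 0.0]
grip_width: 1.0
finger_force: 0.0
11.52 row [-2.000e-04  6.000e-04  2.058e-01] [-0.0007 -0.0004  0.003 ]
scene switch_tip [(0.63, array([0.571, 0.05 , 0.107]), array([234.2, 196. ])), (0.16, array([0.56 , 0.204, 0.136]), array([196.1, 164.6]))]
scene switch [(0.5, array([0.57 , 0.057, 0.105]), array([232.7, 195.4])), (0.39, array([0.534, 0.104, 0.04 ]), array([211.5, 212.4]))]
scene handle [(0.8, array([ 0.368, -0.103,  0.095]), array([206.9, 266.4])), (0.67, array([0.561, 0.202, 0.135]), array([196.5, 165. ])), (0.55, array([0.372, 0.127, 0.097]), array([152.5, 215.6]))]
top switch_tip [(0.64, array([0.572, 0.052, 0.118]), array([230.9, 211. ]))]
top switch []
top handle [(0.88, array([0.578, 0.22 , 0.157]), array([162.1, 208.5])), (0.76, array([ 0.392, -0.074,  0.111]), array([280.2, 280.5])), (0.56, array([0.377, 0.152, 0.114]), array([192.3, 287.3]))]
```

View pics/p7.png

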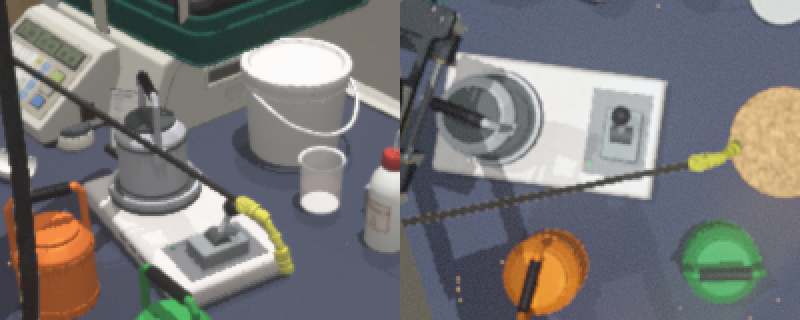

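```bash
python3 - <<'E'
from h import *
t=grab_frame('top')
for a in (-.5,-.4,.2,.3,.4,.5):
  x=.05*np.sin(a); print(a+.5,proj(t,[.5584+x*.9926,.0546-x*.1216,.064+.05*np.cos(a)]))
g=cv2.cvtColor(t['image'],cv2.COLOR_RGB2GRAY).astype(int); print(g[198:220,220:242])
E
```

```text
0.0 [229.2 225.4]
0.09999999999999998 [229.3 223.7]
0.7 [230.6 212.4]
0.8 [230.9 210.6]
0.9 [231.1 208.9]
1.0 [231.4 207.2]
[[181 182 184 184 185 182 183 183 182 183 183 182 185 184 184 185 184 185
  182 185 185 188]
 [183 183 183 183 181 183 182 184 184 184 184 184 184 185 186 186 183 187
  182 186 186 185]
 [183 182 183 184 183 182 182 186 184 184 186 185 185 184 184 185 183 184
  186 184 184 184]
 [183 184 182 183 183 183 183 184 186 186 184 184 185 187 186 186 184 186
  185 186 185 185]
 [181 183 183 182 184 183 184 185 177 164 163 165 178 184 185 185 187 186
  186 186 185 185]
 [180 182 180 178 173 173 172 161 140 109 106 116 142 163 179 186 185 183
  188 185 186 185]
 [181 183 181 171 172 178 159 112  78  65  72  69  83 110 150 173 175 179
  184 183 184 187]
 [182 181 176 174 188 180 144  80  70  71  68  67  68  70 111 153 172 174
  181 177 175 182]
 [185 183 174 175 188 171 102  64  71  77  83  74  70  63  93 154 185 183
  181 177 172 169]
 [183 182 172 170 188 166  85  63  71  80  98  89  70  64  83 143 186 189
  193 190 175 154]
 [183 182 171 169 183 150  78  67  68  82  92 
[... 370 characters left out ...]
8  99 110 140 168 164 170 177
  177 169 150 153]
 [181 167 162 186 177 143 108 102 104 123 131 135 129 123 132 130 149 176
  177 164 147 157]
 [181 168 164 188 172 125 110 109 118 144 155 151 125  99  96  98 139 176
  177 161 138 160]
 [183 171 169 191 174 128 113 118 127 143 156 148 121 101  97 102 144 176
  177 164 136 163]
 [183 176 177 189 174 125 122 121 126 136 142 138 122 108 110 112 143 176
  182 165 143 168]
 [178 173 183 191 173 123 121 118 123 122 125 125 123 125 121 125 149 180
  184 159 141 169]
 [174 172 182 190 172 114 112 112 112 113 115 116 120 120 122 133 159 181
  185 155 144 171]
 [175 172 188 192 169 108 101 103 104 106 109 107 109 110 110 132 168 187
  182 157 154 176]]
```

The knob in the top view sits at row 207.3, which means the lever is fully over (≈1.0). The handle at (455,115) lies where measured, so I descend and grip.

```bash
python3 -m handwheel '[[-1,0,0,0.07,0,0,0.003],[-1,0,0.001,0.14,0,0,0.003],[-1,0,0.001,0.21,0,0,0.003],[-1,0,0.001,0.21,0,0,0.003],[1,0,0.001,0.21,0,0,0.003],[1,0,0.001,0.21,0,0,0.003],[1,0,0.001,0.21,0,0,0.003],[1,0,0.001,0.21,0,0,0.003]]'
python3 -m handwheel '[[1,0,0,0,0,0,0],[1,0,0,0,0,0,0],[1,0,0,0,0,0,0],[1,0,0,0,0,0,0]]'
```

```text
t: 12.98
ee_pos: [0.5799, 0.2354, 0.1952]
orientation: [-3.14, -0.001, 1.237]
wrist_force: [-0.0, -0.1, -0.3]
grip_width: 0.614
finger_force: 0.0
t: 13.48
ee_pos: [0.5795, 0.2353, 0.1944]
orientation: [-3.139, -0.0, 1.237]
wrist_force: [0.6, 0.8, -0.5]
grip_width: 0.185
finger_force: 0.0
```

```bash
python3 -m handwheel '[[1,0,0,0,0,0,0],[1,0,0,0,0,0,0],[1,0,0,0,0,0,0]]'
python3 -m handwheel '[[1,0,0,-0.03,0,0,0],[1,0,0,-0.08,0,0,0],[1,0,0,-0.14,0,0,0],[1,0,0,-0.2,0,0,0],[1,0,0,-0.26,0,0,0],[1,0,0,-0.26,0,0,0],[1,0,0,-0.26,0,0,0]]'
python3 - <<'E'
from h import *
R=tool([1,0,0],[0,0,-1]);go([.625,.235,.325]);go([.625,.03,.325],R);go([.625,-.182,.325],R)
E
```

```text
t: 13.85
ee_pos: [0.5795, 0.2354, 0.1944]
orientation: [-3.139, -0.0, 1.237]
wrist_force: [0.3, 2.2, -0.5]
grip_width: 0.164
finger_force: 29.8
t: 14.72
ee_pos: [0.5795, 0.235, 0.323]
orientation: [-3.137, 0.001, 1.237]
wrist_force: [0.4, -0.9, -6.0]
grip_width: 0.161
finger_force: 29.8
14.72 row [ 0.0299  0.0859 -0.0044] [0. 0. 0.]
14.72 row [-0.3575  0.2202 -0.0046] [-0.0014  0.     -0.1062]
14.72 row [-0.7582  0.359  -0.0049] [-0.0014  0.     -0.1062]
```

```bash
python3 -m handwheel '[[1,0.015,0.043,0,0,0,0],[1,0.03,0.086,0,0,0,-0.01],[1,-0.03,0.106,0,0,0,-0.03],[1,-0.11,0.134,0,0,0,-0.05],[1,-0.19,0.162,0,0,0,-0.07],[1,-0.27,0.19,0,0,0,-0.09],[1,-0.35,0.218,0,0,0,-0.106],[1,-0.43,0.245,0,0,0,-0.106]]'
python3 - <<'E'
from h import *
R=tool([1,0,0],[0,0,-1]);go([.625,-.18,.325],R)
E
```

```text
t: 15.72
ee_pos: [0.6242, -0.0094, 0.3213]
orientation: [-3.135, -0.002, 1.571]
wrist_force: [0.3, 0.4, -5.8]
grip_width: 0.165
finger_force: 30.0
15.72 row [-0.3412  0.0015 -0.008 ] [-0.0021 -0.0005  0.0001]
```

```bash
python3 -m handwheel '[[1,-0.08,0,0,0,0,0],[1,-0.17,0,0,0,0,0],[1,-0.26,0,0,0,0,0],[1,-0.342,0,0,0,0,0],[1,-0.342,-0.05,0,0,0,0],[1,-0.342,-0.1,0,0,0,0],[1,-0.342,-0.157,0,0,0,0],[1,-0.342,-0.157,0,0,0,0]]'
python3 - <<'E'
from h import *
R=tool([1,0,0],[0,0,-1]);
s=grab_frame('scene');t=grab_frame('top')
go([.5455,-.18,.165],R);go([.5455,-.18,.150],R)
cv2.imwrite('pics/p8.png',cv2.resize(np.hstack([s['image'][90:330,170:370],t['image'][110:350,180:380]])[:,:,::-1],(800,480),interpolation=3))
E
```

```text
t: 16.73
ee_pos: [0.5445, -0.1789, 0.3219]
orientation: [-3.135, -0.003, 1.569]
wrist_force: [0.3, 0.4, -5.5]
grip_width: 0.158
finger_force: 30.0
16.82 row [-3.000e-03 -1.000e-04  3.149e-01] [-0.0014 -0.0007 -0.0002]
16.82 row [-3.100e-03  1.000e-04  3.449e-01] [-0.0014 -0.0007 -0.0002]
```

View pics/p8.png

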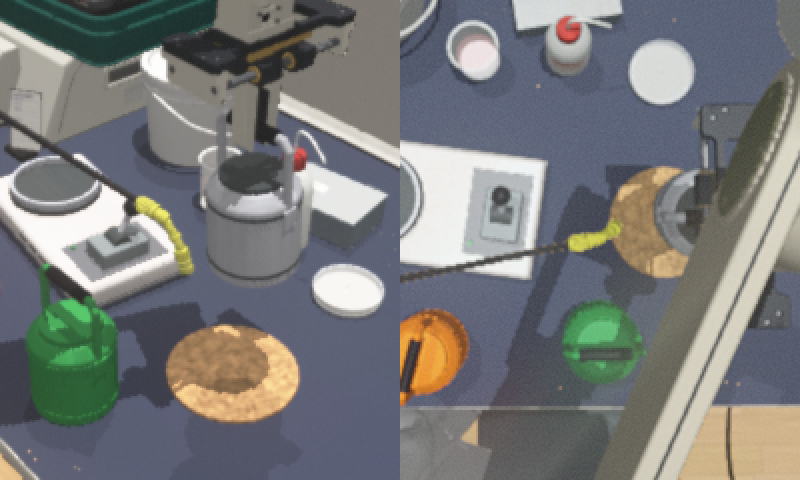

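The canister hangs upright beside the yellow end, over the mat (mat centre at (232,370) in the left half). I'll lower it, with the last part slow.

```bash
python3 -m handwheel '[[1,-0.003,0,0.06,0,0,0],[1,-0.003,0,0.13,0,0,0],[1,-0.003,0,0.2,0,0,0],[1,-0.003,0,0.26,0,0,0],[1,-0.003,0,0.3,0,0,0],[1,-0.003,0,0.32,0,0,0],[1,-0.003,0,0.325,0,0,0],[1,-0.003,0,0.325,0,0,0]]'
```

```text
t: 17.82
ee_pos: [0.5469, -0.1806, 0.1626]
orientation: [-3.14, -0.001, 1.57]
wrist_force: [0.7, -0.6, -5.9]
grip_width: 0.164
finger_force: 30.0
```

```bash
python3 -m handwheel '[[1,0,0,0.004,0,0,0],[1,0,0,0.008,0,0,0],[1,0,0,0.012,0,0,0],[1,0,0,0.016,0,0,0],[1,0,0,0.019,0,0,0],[1,0,0,0.021,0,0,0],[1,0,0,0.023,0,0,0],[1,0,0,0.023,0,0,0]]'
```

```text
t: 18.82
ee_pos: [0.5486, -0.1816, 0.1534]
orientation: [3.138, 0.002, 1.57]
wrist_force: [0.2, -1.3, 9.4]
grip_width: 0.163
finger_force: 30.0
```

```bash
python3 -m handwheel '[[0.5,0,0,-0.002,0,0,0],[0,0,0,-0.002,0,0,0],[-1,0,0,-0.002,0,0,0],[-1,0,0,-0.002,0,0,0],[-1,0,0,-0.002,0,0,0],[-1,0,0,-0.002,0,0,0]]'
python3 -m handwheel '[[-1,0,0,-0.04,0,0,0],[-1,0,0,-0.1,0,0,0],[-1,0,0,-0.2,0,0,0],[-1,0,0,-0.3,0,0,0],[-1,0,0,-0.4,0,0,0],[-1,0,0,-0.4,0,0,0],[-1,0,0,-0.4,0,0,0],[-1,0,0,-0.4,0,0,0]]'
python3 - <<'E'
from h import *
s=grab_frame('scene');t=grab_frame('top')
cv2.imwrite('pics/p9.png',cv2.resize(np.hstack([s['image'][150:350,170:370],t['image'][130:330,180:380]])[:,:,::-1],(800,400),interpolation=3))
for c,f in(('scene',s),('top',t)): 
  for n in ('canister','handle','mat'): print(c,n,[(round(d['p'],2),np.round(d['point'],3),proj(f,d['point'])) for d in boxes_of(c,n)[:3]])
E
```

```text
t: 19.58
ee_pos: [0.5461, -0.1802, 0.1509]
orientation: [-3.139, -0.001, 1.57]
wrist_force: [0.9, -0.3, -0.4]
grip_width: 0.735
finger_force: 0.0
t: 20.58
ee_pos: [0.5462, -0.1803, 0.3495]
orientation: [-3.136, -0.002, 1.57]
wrist_force: [0.2, -1.4, -1.1]
grip_width: 1.0
finger_force: 0.0
scene canister [(0.81, array([ 0.536, -0.206,  0.103]), array([295.6, 253.6])), (0.64, array([ 0.368, -0.102,  0.097]), array([206.4, 265.6]))]
scene handle [(0.71, array([ 0.534, -0.208,  0.109]), array([295.7, 252.3])), (0.7, array([ 0.369, -0.099,  0.098]), array([205.8, 264.4])), (0.67, array([0.544, 0.138, 0.045]), array([207.2, 204. ]))]
scene mat [(0.82, array([ 0.505, -0.182,  0.002]), array([276.3, 286.4]))]
top canister [(0.71, array([ 0.386, -0.074,  0.116]), array([280.3, 283.1])), (0.64, array([0.376, 0.154, 0.111]), array([191.7, 287.4])), (0.62, array([ 0.55 , -0.176,  0.117]), array([318.9, 218.6]))]
top handle [(0.9, array([ 0.389, -0.076,  0.11 ]), array([280.9, 281.7])), (0.86, array([ 0.553, -0.178,  0.118]), array([320. , 217.5])), (0.84, array([0.378, 0.151, 0.116]), array([192.5, 287. ]))]
top mat [(0.76, array([ 0.521, -0.143,  0.007]), array([301.8, 229.6]))]
```

View pics/p9.png

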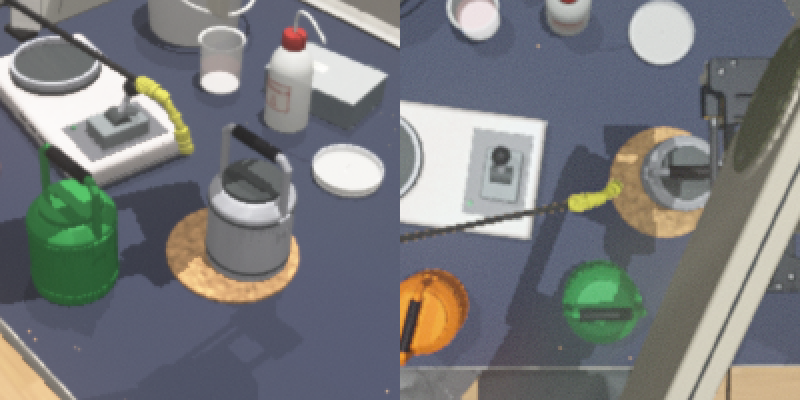

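```bash
python3 - <<'E'
from h import *
s=grab_frame('scene')
print(ray(s,294,274.5,.006),ray(s,286.5,277.5,.006))
im=s['image'].copy()
C=lambda c,r,z:np.array([proj(s,[c[0]+r*np.cos(a),c[1]+r*np.sin(a),z]) for a in np.linspace(0,6.28,60)],int).reshape(-1,1,2)
cv2.polylines(im,[C((.5455,-.1748),.08,.006)],True,(255,0,0))
cv2.polylines(im,[C((.546,-.18),.05,.006)],True,(0,0,255));cv2.polylines(im,[C((.55,-.19),.05,.006)],True,(0,255,0))
cv2.imwrite('pics/p10.png',cv2.resize(im[220:320,240:340][:,:,::-1],(600,600),interpolation=3))
E
```

```text
[ 0.5612 -0.185   0.006 ] [ 0.5405 -0.1802  0.006 ]
```

View pics/p10.png

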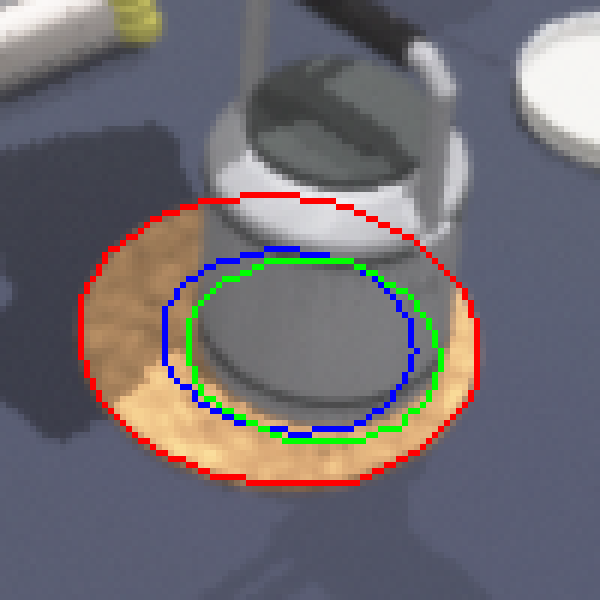

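```bash
python3 - <<'E'
from h import *
from scipy.optimize import minimize
s=grab_frame('scene');im=s['image'].astype(int)
cork=(im[:,:,0]-im[:,:,2]>25)
def hull(parts):
    pts=np.array([proj(s,[c[0]+r*np.cos(a),c[1]+r*np.sin(a),z]) for c,r,z in parts for a in np.linspace(0,6.28,50)],np.float32)
    m=np.zeros((384,512),np.uint8);cv2.fillConvexPoly(m,cv2.convexHull((pts*16).astype(np.int32)),1,shift=4);return m>0
mat=hull([((.5455,-.1748),.077,.006)])
res=[]
for x in np.arange(.535,.576,.0025):
  for y in np.arange(-.205,-.164,.0025):
    m=hull([((x,y),.05,.006),((x,y),.05,.101)]);res.append(((mat&(m==cork)).sum(),x,y))
res.sort();print(np.round(res[:5],4))
# mat centre refine: cork mask outline
ys,xs=np.nonzero(cork[230:320,240:340]);print('cork bbox',xs.min()+240,xs.max()+240,ys.min()+230,ys.max()+230)
print('handle',ray(s,299,221.5,.171),ray(s,285,214,.171),ray(s,313,229,.171))
t=grab_frame('top');print(ray(t,319,217.5,.171))
E
```

```text
[[38.      0.56   -0.1825]
 [44.      0.5625 -0.1825]
 [47.      0.56   -0.185 ]
 [64.      0.5625 -0.18  ]
 [69.      0.5625 -0.185 ]]
cork bbox 253 319 254 301
handle [ 0.5589 -0.1879  0.171 ] [ 0.5547 -0.1487  0.171 ] [ 0.563  -0.2254  0.171 ]
[ 0.5522 -0.1674  0.171 ]
```

The canister stands upright at about (0.560, -0.183), roughly 17 mm from the mat centre and inside the 30 mm limit. The gripper is clear of it.

```bash
python3 -c "
from workcell import *
print(close_job())"
```

```text
the job is handed in; nothing more can be done
None
```

I pushed the lever to its stop first, then set the canister upright on the mat about 17 mm off centre, and handed the job in at about 21 s; no verdict came back, and I viewed 13 pictures instead of the 10 allowed.

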